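# Secure a ledger in a desk labelling board

### The arm

A 7-joint arm with a two-finger parallel gripper is mounted at the origin on the work surface. World frame = base frame: x ahead of the robot, y to its left, z up, the work surface at z = 0. Lengths are in m, angles in degrees, forces in N, time in s.
With the tool pointing down it reaches from about 0.425 to 0.875 m from the base axis. Payload 4.7 kg.
Tool frame: the origin (TCP) lies midway between the tips of the shut fingers; the grasp point (between the pads) lies 19 mm behind it (env.grip_depth is the distance from the TCP to the grasp point, in m); z points along the fingers, y is the line along which they close (so a half turn about z gives the same grasp; the last joint's range is limited). The gripper opens to 87 mm and grips with 3 to 60 N. Pads are 19 mm wide; open, the fingers measure 117 mm over their backs; the gripper's body (75 mm by 190 mm) begins 51 mm behind the grasp point.
Start: joints at [73.23, 18.392, -4.016, 83.108, 1.295, 78.541, -3.26], TCP at [0.196, -0.62, 0.223] pointing down, gripper open.
Joint ranges: [-163.93, 163.93], [-17.29, 119.83], [-79.2, 71.16], [3.27, 140.29], [-89.18, 269.18], [5.43, 117.66], [-154.24, 154.24]. Speed limits (degrees/s): [147.25, 147.25, 180, 180, 180, 180, 180].

### API

Orientations are given as [roll, pitch, yaw] about the fixed x, y, z axes, in that order (R = Rz(yaw) Ry(pitch) Rx(roll)).
In Python, from cell import get_obs, optics, env, nets gives the robot as it stands.
- The arm moves only by the shell command python3 -m creep 'ROWS' [FORCE]. ROWS is JSON, a list of rows, each an object of numbers: "wx", "wy", "wz": the turn, a rotation vector about the tool's x, y, z in degrees; "tx", "ty", "tz": the shift along the tool's x, y, z in mm; "gripper": the opening, from -1 (shut) to 1 (fully open). A call has 1 to 5 rows; each row is the pose to reach, as a shift and turn from the pose commanded when the call began, along the tool's axes at that moment; what a row does not reach only later rows make up. A row lasts 1/12 s, in which the tool goes at most 41.7 mm and 7.16 degrees, less where a joint would pass 70% of its speed; a pose out of reach is approached as far as the arm can. A call with a gripper value outside its range is refused whole. The fingers move at their own pace and stop on an object; FORCE is the grip in N (left out, the last holds). Time passes only in rows, so rows that repeat a pose let the fingers close. It gives the time, the measured TCP pose, the force, the opening and the grip force at its end, in the units of the state.
- get_obs(): the state, without advancing time (a new reading comes with each control period).
- optics.read_camera(name): name is "scene" or "top"; returns (picture, depth): 384x512x3 uint8, red, green, blue; 384x512 float32, m along the optical axis (not along the pixel's ray), 0 where there is no reading.
- optics.camera_info(name): a dict with "fovy" (degrees; the focal length in pixels is half the picture's height over the tangent of half this angle, whatever the lens; pixels are square), "cx", "cy" (the principal point, pixels), "R" (3x3) and "t" (3): a world point X has camera coordinates R X + t. Camera axes: x right, y down, z forward; pixel columns grow to the right and rows downward; lengths in m; the calibration is good to about 2 mm. A picture is of the moment at which its call begins. camera_info takes no time and is no camera call.
- env.sign_off(): hands the job in; it is judged then, once.
Trained networks look in the newest picture that a camera, given by its name, has taken for a name from the list of things; names that differ only in an ending like _2 or _b are one class to them, and where a whole thing is asked for, a point or a joint stands for the part that bears it (a point fixed in the world has none). Each returns a list of dicts, best first, with "confidence" (0 to 1); they miss things now and then, are a little off and sometimes report something else, mostly with a low value. They report only what shows in the picture. A call takes as long as a camera call.
- nets.look_for(query, camera): "point" ([x, y, z] in m, in world coordinates, good to about 4 mm: the middle of the surface that is visible of it).
- nets.place_of(query, camera): "point" ([x, y, z] in m, in world coordinates, good to about 4 mm: a listed point, or the origin of a listed thing).
The state is a dict: "time_s": time; "qpos": joint angles; "joint_velocities": joint speeds; "effort": joint torques, N m; "tool_pos": TCP position; "tool_rot": TCP orientation; "force": force on the tool from outside, world axes, zero at the start; "wrist_torque": the same for the moment, N m; "grip_width": finger opening in m; "grasp_force": force on a finger pad.
Only numpy, scipy, OpenCV 4.12 (cv2) and the standard library are available. Lean on these libraries where they do the work, as an engineer would, in place of code of your own. Each camera call takes 0.05 s, during which the arm holds its last target. There are 200 camera calls.

### The job

Get the blue ledger ready for its spine label without shifting it: squeeze and hold the green thumb button of the white guide to free it, slide the guide along its slot until it is snug against the ledger's edge, and let go so that it locks in the nearest notch. Then swing the hold-down bail up and over so that its black bar lies on the ledger's cover. Leave the mug, calculator and stapler alone.

Things in the scene. Friction and masses are not known exactly. Their poses are not given: they have to be found in the camera images.
- board: Grey labelling board fixed to the desk, 260 (x) x 520 (y) x 12 mm thick; origin at the centre of its underside; x points away from the robot, +y (left) is the way the guide slides to the ledger; yaw up to 0.3 rad. An aluminium fence 24 mm high runs along the ledger's far (+x) edge. Two hinge ears of the hold-down, 50 mm high, stand at y = +200 mm, x = -52 and +52 mm.
- guide (a joint): Travel of the white guide along the board's +y (m), 0 to 0.20, starting at 0 to 0.08. It is an upright blade 160 mm long (along x), 6 mm thick, 27 mm high, with a foot behind it (66 x 66 mm, top 10 mm above the board) that carries the grey grip block. It is locked in notches 6 mm apart unless the thumb button is held in; freed, it slides with about 2 N; let go, it settles up to 3 mm to the nearest notch.
- guide_face (a point): Middle of the blade's pushing face, 15 mm above the board's top; axes as the board's. This face must come up to the ledger's edge.
- guide_grip (a point): Where to squeeze, from above, along the board's x: 38 mm above the board's top, 42 mm behind the blade's face; board's axes. The grey block's face lies 20 mm to +x, the green button's face 26 mm to -x when out, 20 mm when in. Block 28 mm wide (y), its top 18 mm above this point; button 24 mm wide, from 23 mm below to 13 mm above it. It moves only with the guide.
- thumb (a joint): Thumb button's travel (m): 0 out (guide locked), 0.006 fully in; from about 0.003 the guide is free; it moves to the board's +x. The spring needs 8 N to start and 10.4 N fully in, and puts the button out again when let go; squeeze with about 20 to 30 N.
- ledger_edge (a point): Middle of the ledger's edge that faces the guide (its -y edge), 15 mm above the board's top; axes as the ledger's, which lies square with the board. The blue hardback ledger, 215 (x) x 155 (y) x 30 mm, about 0.9 kg, is loose on the board; its centre lies 77.5 mm to +y of this point.
- holddown (a joint): Angle of the hold-down bail (rad): about 0 lying level on the ledger, pi/2 upright, 1.95 leaning back against its stop, away from the ledger (the start). It is weighted: once past upright it falls slowly, of itself, onto the ledger.
- bar (a point): Centre of the bail's black rubber cross bar, 18 mm in diameter and 88 mm long along the board's x, 110 mm from the hinge, between two steel side rods 84 mm apart. Grip it from above across the board's y, or push it from behind; about 2.5 N moves it.
- hinge (a point): Middle of the bail's hinge axis, which lies along the board's x, 53 mm above the desk. At angle a the bar lies 110 cos(a) mm to the board's -y and 110 sin(a) mm above this point.
- mug: White mug, bystander, 80 mm across, 92 mm high; origin at the centre of its underside.
- calculator: Black desk calculator lying flat, bystander, 140 x 85 x 18 mm; origin at the centre of its underside.
- stapler: Red stapler, bystander, 130 x 36 x 52 mm; origin at the centre of its underside.

How it is judged (in metres and radians):
On the way, in this order (a step that is already met when the one before it is completed fails the run):
1. the guide is snug against the ledger's edge (gap under 6 mm) and its button is out again (y of guide_face in the frame of ledger_edge above -0.006 m and value of joint thumb below 0.002 m), for 0.2 s.
2. the hold-down bar lies on the ledger (value of joint holddown below 0.1 rad), for 0.2 s.
At the end, for the whole second after the job is handed in: The guide's face is within 6 mm of the ledger's edge with the button out (under 2 mm), the hold-down bail is at -0.06 to 0.1 rad, lying on the ledger, the ledger is within 12 mm of where it started, and all is at rest (all of step 1 and value of joint holddown between -0.06 and 0.1 rad and distance of ledger_edge from where it was at the start of the episode below 0.012 m and linear speed of ledger below 0.01 m/s and velocity of joint guide below 0.01 m/s and velocity of joint holddown above -0.05 rad/s); the robot touches nothing.
It fails at once if the ledger shifted by more than 20 mm (distance of ledger_edge from where it was at the start of the episode above 0.02 m).
It fails at once if the mug moved by more than 20 mm (distance of mug from where it was at the start of the episode above 0.02 m).
It fails at once if the calculator moved by more than 20 mm (distance of calculator from where it was at the start of the episode above 0.02 m).
It fails at once if the stapler moved by more than 20 mm (distance of stapler from where it was at the start of the episode above 0.02 m).
It also fails if it takes over 58 s, if anything falls off the work surface, if the arm or the gripper's body presses on something with over 40 N, if the wrist force passes 120 N, or if a joint passes its speed limit or range.

## Working session

There is one attempt and no reset: what is moved stays moved. The work goes in short steps, Python scripts to look and compute and a shell command to move; the robot and the scene stay as the last step left them, time stands still between calls to the robot, and variables do not carry over. Pictures are saved under pics/ and viewed, at most 10 in all, crops included, and the job is handed in when it is done.

```bash
mkdir -p pics; ls
cat > h.py <<'E'
import numpy as np, cv2
from scipy.spatial.transform import Rotation as Ro
from cell import get_obs, optics, env, nets
def snap(cam,fn=None):
    p,d=optics.read_camera(cam)
    if fn: cv2.imwrite('pics/'+fn,p[:,:,::-1])
    return p,d
def cloud(cam,d):
    i=optics.camera_info(cam); f=d.shape[0]/2/np.tan(np.radians(i['fovy'])/2)
    v,u=np.mgrid[:d.shape[0],:d.shape[1]]
    c=np.stack([(u-i['cx'])/f*d,(v-i['cy'])/f*d,d],-1)
    return (c-np.array(i['t']))@np.array(i['R'])
def tool(p):  # world target -> offset mm in tool axes
    o=get_obs(); R=Ro.from_euler('xyz',o['tool_rot'],degrees=True)
    return 1000*R.inv().apply(np.array(p)-o['tool_pos'])
E
python3 - <<'E'
from h import *
o=get_obs(); print(o)
for c in ['scene','top']:
    snap(c,c+'1.png'); i=optics.camera_info(c);print(c,i)
    for q in ['board','guide_face','guide_grip','ledger_edge','bar','hinge','mug','calculator','stapler']:
        r=nets.place_of(q,c); print(q,[(np.round(x['point'],3),round(x['confidence'],2)) for x in r[:2]])
E
```

```text
pics
{'time_s': 0.0, 'qpos': array([73.23032117, 18.44051475, -4.01302837, 83.1758196 ,  1.29499149,
       78.53921517, -3.26004317]), 'joint_velocities': array([ 0.08288248, -0.08061663, -0.03439347, -0.0304612 ,  0.09270615,
       -0.06966475,  0.06478565]), 'effort': array([-1.42497947e-04, -4.91291893e+01, -4.03847108e-01, -3.12533891e+01,
       -6.40511164e-02,  4.35802387e-02,  1.36190197e-04]), 'tool_pos': array([ 0.1960565 , -0.61914812,  0.22143663]), 'tool_rot': array([-1.79889681e+02,  6.48480967e-03,  1.75770349e+01]), 'force': array([-0.33077355, -0.04866488,  1.30120103]), 'wrist_torque': array([ 0.0232754 , -0.05283837, -0.04246055]), 'grasp_force': 0.0, 'grip_width': 0.08676155063664204}
scene {'fovy': 48.08433625565248, 'cx': 255.06846644946316, 'cy': 186.65202694872553, 'R': array([[-0.52154998,  0.85310899, -0.01380845],
       [ 0.67781974,  0.40444849, -0.61398845],
       [-0.51821426, -0.32958531, -0.78919421]]), 't': array([ 0.33492208, -0.38851341,  1.91280858])}
board []
guide_face [(array([ 0.455, -0.088,  0.025]), 0.79)]
guide_grip [(array([ 0.446, -0.1
[... 453 characters left out ...]
2.81804626478018, 'R': array([[-0.05166942, -0.99866345,  0.00125929],
       [-0.97497793,  0.05017088, -0.21656619],
       [ 0.21621356, -0.01241763, -0.97626712]]), 't': array([0.03505311, 0.63572488, 1.16661056])}
board [(array([ 0.485,  0.042, -0.   ]), 0.87), (array([ 0.453, -0.086,  0.028]), 0.22)]
guide_face [(array([ 0.453, -0.088,  0.026]), 0.86)]
guide_grip [(array([ 0.44 , -0.124,  0.054]), 0.72)]
ledger_edge [(array([0.481, 0.013, 0.032]), 0.57)]
bar [(array([0.542, 0.27 , 0.157]), 0.86)]
hinge [(array([0.532, 0.234, 0.053]), 0.95)]
mug [(array([ 0.517, -0.444, -0.001]), 0.8)]
calculator [(array([ 0.537,  0.45 , -0.   ]), 0.96)]
stapler [(array([ 0.793, -0.058,  0.003]), 0.77)]
```

View pics/top1.png

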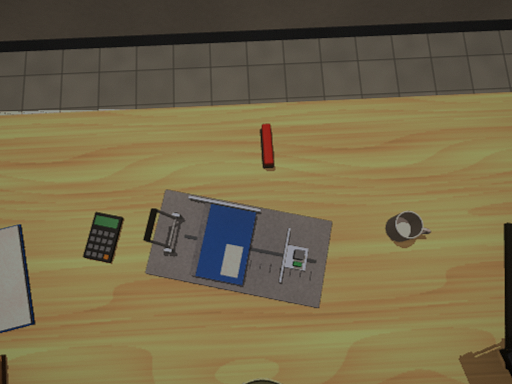

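Run:
```python
from h import *
p,d=snap('top'); X=cloud('top',d)
hsv=cv2.cvtColor(p,cv2.COLOR_RGB2HSV)
# ledger top
H,S,V=[hsv[...,k].astype(int) for k in range(3)]
def rep(n,m):
    m=m&(d>0); 
    if m.sum()<20: print(n,m.sum());return
    pts=X[m]; print(n,m.sum(),np.round(np.median(pts,0),3),np.round(np.percentile(pts[:,2],[5,50,95]),3))
    r=cv2.minAreaRect((pts[:,:2]*1000).astype(np.float32)); print('  rect',r)
    return pts
led=(H>95)&(H<130)&(S>80)
rep('ledgertop',led&(abs(X[...,2]-.042)<.006)&(X[...,0]>.3)&(X[...,0]<.7)&(abs(X[...,1])<.3))
rep('green',(H>40)&(H<85)&(S>80)&(X[...,2]>.02))
rep('blade',(S<50)&(V>150)&(abs(X[...,2]-.039)<.006)&(abs(X[...,0]-.455)<.12)&(X[...,1]<-.02)&(X[...,1]>-.14))
rep('block',(abs(X[...,2]-.068)<.006)&(abs(X[...,0]-.44)<.08)&(abs(X[...,1]+.12)<.06))
rep('bar',(V<70)&(X[...,2]>.14)&(X[...,1]>.2)&(X[...,1]<.33))
```

```text
ledgertop 2870 [0.51  0.089 0.042] [0.038 0.042 0.046]
  rect ((497.04217529296875, 79.79719543457031), (138.030517578125, 214.2653350830078), 75.98844909667969)
green 72 [ 0.431 -0.112  0.048] [0.02  0.048 0.065]
  rect ((413.6522216796875, -50.13153076171875), (1094.54443359375, 90.75079345703125), 67.6026611328125)
blade 28 [ 0.449 -0.087  0.039] [0.035 0.039 0.042]
  rect ((454.4509582519531, -88.40192413330078), (1.4202423095703125, 152.69415283203125), 76.03396606445312)
block 103 [ 0.45  -0.128  0.067] [0.063 0.067 0.072]
  rect ((443.80242919921875, -127.41838836669922), (26.583417892456055, 44.63763427734375), 80.49476623535156)
bar 214 [0.544 0.273 0.162] [0.155 0.162 0.167]
  rect ((544.2351684570312, 273.83740234375), (18.84332847595215, 88.07342529296875), 75.0246810913086)
```

```bash
python3 -m creep '[{"tx":27,"ty":-28,"wz":-6},{"tx":54,"ty":-56,"wz":-12},{"tx":81,"ty":-84,"wz":-18},{"tx":108,"ty":-112,"wz":-24},{"tx":135,"ty":-140,"wz":-30}]'; python3 -c "
from h import *
print(get_obs()['tool_rot'],tool([.445,-.126,.2]))"
```

```text
[1.79994797e+02 3.13166814e-03 1.75794387e+01] [ 386.19544445 -395.51617537   22.52808597]validation failed for argument at $[0]...
```

```bash
python3 -m creep '[{"wx":0,"wy":0,"wz":-6,"tx":27,"ty":-28,"tz":0,"gripper":1},{"wx":0,"wy":0,"wz":-12,"tx":54,"ty":-56,"tz":0,"gripper":1},{"wx":0,"wy":0,"wz":-18,"tx":81,"ty":-84,"tz":0,"gripper":1},{"wx":0,"wy":0,"wz":-24,"tx":108,"ty":-112,"tz":0,"gripper":1},{"wx":0,"wy":0,"wz":-30,"tx":135,"ty":-140,"tz":0,"gripper":1}]'; python3 -c "
from h import *
print(get_obs()['tool_rot'],tool([.445,-.126,.2]))"
```

```text
time_s: 1.47
tool_pos: [0.2833, -0.4437, 0.2226]
tool_rot: [180.0, 0.0, 47.9]
force: [1.0, -1.2, -0.3]
grip_width: 0.087
grasp_force: 0.0
[1.79979897e+02 1.93218667e-02 4.78598888e+01] [344.1308501  -93.25919727  22.49170267]
```

```bash
python3 -m creep '[{"wx":0,"wy":0,"wz":-6,"tx":38,"ty":-10,"tz":0,"gripper":1},{"wx":0,"wy":0,"wz":-12,"tx":76,"ty":-20,"tz":0,"gripper":1},{"wx":0,"wy":0,"wz":-18,"tx":114,"ty":-30,"tz":0,"gripper":1},{"wx":0,"wy":0,"wz":-24,"tx":152,"ty":-40,"tz":0,"gripper":1},{"wx":0,"wy":0,"wz":-28,"tx":190,"ty":-50,"tz":0,"gripper":1}]' 25; python3 -c "
from h import *
print(get_obs()['tool_rot'],tool([.445,-.126,.2]))"
```

```text
time_s: 1.88
tool_pos: [0.3745, -0.2697, 0.2229]
tool_rot: [180.0, 0.1, 75.8]
force: [1.6, -0.4, 0.4]
grip_width: 0.0873
grasp_force: 0.0
[1.79960202e+02 5.63074386e-02 7.58468413e+01] [156.63000551  33.21410234  22.75470574]
```

```bash
python3 -m creep '[{"wx":0,"wy":0,"wz":0,"tx":32,"ty":7,"tz":12,"gripper":1},{"wx":0,"wy":0,"wz":0,"tx":64,"ty":14,"tz":24,"gripper":1},{"wx":0,"wy":0,"wz":0,"tx":96,"ty":20,"tz":36,"gripper":1},{"wx":0,"wy":0,"wz":0,"tx":128,"ty":27,"tz":48,"gripper":1},{"wx":0,"wy":0,"wz":0,"tx":157,"ty":33,"tz":60,"gripper":1}]' 25
python3 - <<'E'
from h import *
p,d=snap('scene','s2.png'); 
q=[nets.place_of('guide_grip',c) for c in ['scene']]
snap('top'); q.append(nets.place_of('guide_grip','top'))
print(q)
o=get_obs();print(o['tool_pos'],o['tool_rot'],tool([.445,-.126,.031]))
E
```

```text
time_s: 2.3
tool_pos: [0.4458, -0.1257, 0.1625]
tool_rot: [179.9, 0.0, 75.6]
force: [0.7, -0.0, 0.5]
grip_width: 0.087
grasp_force: 0.0
[[{'point': [0.4472, -0.1234, 0.0506], 'confidence': 0.58}], [{'point': [0.4429, -0.1242, 0.0528], 'confidence': 0.77}]]
[ 0.44499392 -0.12715762  0.16246847] [-1.79976601e+02  3.03976014e-02  7.57064923e+01] [  1.19303874  -0.22622207 131.46796199]
```

View pics/s2.png

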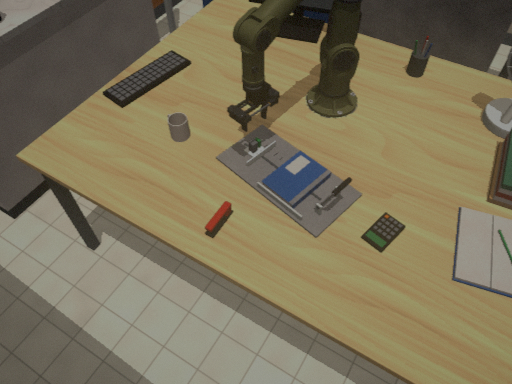

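The gripper (about 252,110) hangs over the guide's block and green button (about 255,145); the two position measurements agree. I'll go down and squeeze.

```bash
python3 -m creep '[{"wx":0,"wy":0,"wz":0,"tx":0,"ty":0,"tz":35,"gripper":1},{"wx":0,"wy":0,"wz":0,"tx":0,"ty":0,"tz":70,"gripper":1},{"wx":0,"wy":0,"wz":0,"tx":1,"ty":0,"tz":100,"gripper":1},{"wx":0,"wy":0,"wz":0,"tx":1,"ty":0,"tz":120,"gripper":1},{"wx":0,"wy":0,"wz":0,"tx":1,"ty":0,"tz":130,"gripper":1}]' 25 && python3 -m creep '[{"wx":0,"wy":0,"wz":0,"tx":0,"ty":0,"tz":0,"gripper":0.3},{"wx":0,"wy":0,"wz":0,"tx":0,"ty":0,"tz":0,"gripper":0.1},{"wx":0,"wy":0,"wz":0,"tx":0,"ty":0,"tz":0,"gripper":-0.2},{"wx":0,"wy":0,"wz":0,"tx":0,"ty":0,"tz":0,"gripper":-0.3},{"wx":0,"wy":0,"wz":0,"tx":0,"ty":0,"tz":0,"gripper":-0.3}]' 25
```

```text
time_s: 2.92
tool_pos: [0.4431, -0.128, 0.0303]
tool_rot: [-179.8, 0.0, 75.4]
force: [-0.4, 0.8, -0.6]
grip_width: 0.087
grasp_force: 0.0
time_s: 3.33
tool_pos: [0.4463, -0.1272, 0.0339]
tool_rot: [179.8, 0.0, 75.6]
force: [-0.3, 0.6, 0.6]
grip_width: 0.0616
grasp_force: 0.0
```

```bash
for i in 1 2; do python3 -m creep '[{"wx":0,"wy":0,"wz":0,"tx":0,"ty":0,"tz":0,"gripper":-0.3},{"wx":0,"wy":0,"wz":0,"tx":0,"ty":0,"tz":0,"gripper":-0.3},{"wx":0,"wy":0,"wz":0,"tx":0,"ty":0,"tz":0,"gripper":-0.3},{"wx":0,"wy":0,"wz":0,"tx":0,"ty":0,"tz":0,"gripper":-0.3},{"wx":0,"wy":0,"wz":0,"tx":0,"ty":0,"tz":0,"gripper":-0.3}]' 25; done
```

```text
time_s: 3.75
tool_pos: [0.4451, -0.1269, 0.0325]
tool_rot: [-180.0, 0.0, 75.6]
force: [0.2, -1.9, -0.8]
grip_width: 0.0397
grasp_force: 25.0
time_s: 4.17
tool_pos: [0.4452, -0.1268, 0.0325]
tool_rot: [-180.0, 0.0, 75.6]
force: [-0.3, -1.4, 1.0]
grip_width: 0.0392
grasp_force: 25.0
```

```bash
for i in 1 2; do python3 -m creep '[{"wx":0,"wy":0,"wz":0,"tx":8,"ty":0,"tz":0,"gripper":-0.3},{"wx":0,"wy":0,"wz":0,"tx":16,"ty":0,"tz":0,"gripper":-0.3},{"wx":0,"wy":0,"wz":0,"tx":24,"ty":0,"tz":0,"gripper":-0.3},{"wx":0,"wy":0,"wz":0,"tx":32,"ty":0,"tz":0,"gripper":-0.3},{"wx":0,"wy":0,"wz":0,"tx":40,"ty":0,"tz":0,"gripper":-0.3}]' 25; done
cat > gap.py <<'E'
from h import *
u=np.array([np.sin(np.radians(14)),np.cos(np.radians(14))])
for c in ['top','scene']:
    p,d=snap(c,'gap_%s_%.1f.png'%(c,get_obs()['time_s'])); X=cloud(c,d); hsv=cv2.cvtColor(p,cv2.COLOR_RGB2HSV).astype(int); H,S,V=[hsv[...,k] for k in range(3)]
    s=X[...,:2]@u; x=X[...,:2]@np.array([u[1],-u[0]])
    reg=(d>0)&(x>.30)&(x<.62)
    L=reg&(H>95)&(H<130)&(S>80)&(abs(X[...,2]-.042)<.006)&(s<.35)&(s>.05)
    B=reg&(S<60)&(V>110)&(abs(X[...,2]-.039)<.005)&(s<.16)&(s>-.03)&~L
    e=[s[L&(abs(x-k)<.006)].min() for k in np.arange(.36,.54,.02) if (L&(abs(x-k)<.006)).sum()>3]
    print(c,'ledger edge',np.round(e,4),'blade s pct',np.round(np.percentile(s[B],[10,50,90]),4) if B.any() else None,B.sum())
    r=[nets.place_of(q,c) for q in ['guide_face','ledger_edge']]
    print([round(float(np.dot(a[0]['point'][:2],u)),4) if a else None for a in r],[a[0]['confidence'] if a else 0 for a in r])
o=get_obs();print('tcp s',o['tool_pos'][:2]@u,'face by tool',o['tool_pos'][:2]@u+.042)
E
python3 gap.py
```

```text
time_s: 4.58
tool_pos: [0.4551, -0.0866, 0.0325]
tool_rot: [-180.0, 0.0, 75.6]
force: [-3.5, -0.9, 2.0]
grip_width: 0.0397
grasp_force: 25.0
time_s: 5.0
tool_pos: [0.4647, -0.0481, 0.0325]
tool_rot: [-179.9, 0.0, 75.6]
force: [-6.1, -0.6, 5.4]
grip_width: 0.0395
grasp_force: 25.0
top ledger edge [0.1294 0.1285 0.1286 0.1291 0.1295 0.1289 0.1288 0.1298 0.1291 0.129 ] blade s pct [0.1066 0.1513 0.1585] 171
[None, 0.1275] [0, 0.88]
scene ledger edge [0.134  0.1358 0.1327 0.1332 0.1343 0.1344 0.1324 0.1316 0.136  0.1339] blade s pct [0.1082 0.134  0.1573] 114
[0.11, 0.1289] [0.81, 0.96]
tcp s 0.06633879877711775 face by tool 0.10833879877711775
```

```bash
python3 -m creep '[{"wx":0,"wy":0,"wz":0,"tx":3,"ty":-0.5,"tz":0,"gripper":-0.3},{"wx":0,"wy":0,"wz":0,"tx":6,"ty":-1,"tz":0,"gripper":-0.3},{"wx":0,"wy":0,"wz":0,"tx":9,"ty":-1.5,"tz":0,"gripper":-0.3},{"wx":0,"wy":0,"wz":0,"tx":12,"ty":-1.5,"tz":0,"gripper":-0.3},{"wx":0,"wy":0,"wz":0,"tx":15,"ty":-1.5,"tz":0,"gripper":-0.3}]' 25;python3 gap.py
python3 - <<'E'
import cv2,glob
f=sorted(glob.glob('pics/gap_*'));print(f)
t=cv2.imread([x for x in f if '_top_' in x][-1])[190:320,190:350]; s=cv2.imread([x for x in f if '_scene_' in x][-1])[110:240,210:370]
cv2.imwrite('pics/c3.png',cv2.resize(cv2.hconcat([t,s]),(800,325),interpolation=cv2.INTER_CUBIC))
E
```

```text
time_s: 5.72
tool_pos: [0.468, -0.0342, 0.0325]
tool_rot: [179.9, -0.0, 75.6]
force: [0.1, -1.0, -0.6]
grip_width: 0.0394
grasp_force: 25.0
top ledger edge [0.1287 0.1287 0.1286 0.129  0.1295 0.1289 0.1315 0.1385 0.1453 0.1469] blade s pct [0.1266 0.1523 0.1585] 139
[None, 0.13] [0, 0.69]
scene ledger edge [0.1335 0.1349 0.1342 0.1317 0.1304 0.1293 0.1343 0.1344 0.1333 0.1366] blade s pct [0.1219 0.1445 0.1581] 120
[0.1233, 0.1325] [0.54, 0.56]
tcp s 0.0805751375993833 face by tool 0.1225751375993833
['pics/gap_scene_5.2.png', 'pics/gap_scene_5.9.png', 'pics/gap_top_5.0.png', 'pics/gap_top_5.7.png']
```

View pics/c3.png

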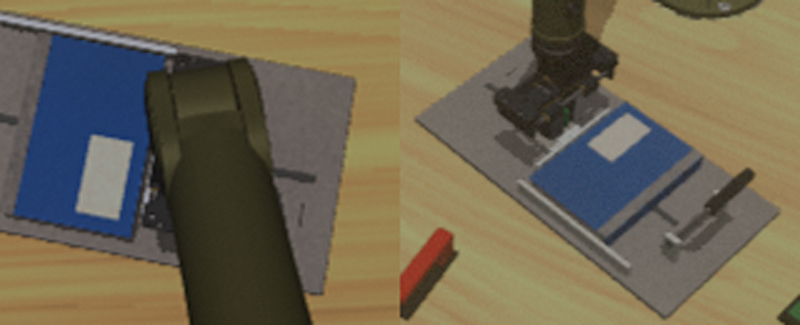

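The crop shows the blade close to the ledger's edge, about 5 mm short (left crop around x=150, right crop around 560,145). I'll creep on in small steps, watching the force.

```bash
python3 -m creep '[{"wx":0,"wy":0,"wz":0,"tx":0.7,"ty":0,"tz":0,"gripper":-0.3},{"wx":0,"wy":0,"wz":0,"tx":1.4,"ty":0,"tz":0,"gripper":-0.3},{"wx":0,"wy":0,"wz":0,"tx":2.1,"ty":0,"tz":0,"gripper":-0.3},{"wx":0,"wy":0,"wz":0,"tx":2.8,"ty":0,"tz":0,"gripper":-0.3},{"wx":0,"wy":0,"wz":0,"tx":3.5,"ty":0,"tz":0,"gripper":-0.3}]' 25
for i in 1 2; do python3 -m creep '[{"wx":0,"wy":0,"wz":0,"tx":0.4,"ty":0,"tz":0,"gripper":-0.3},{"wx":0,"wy":0,"wz":0,"tx":0.7,"ty":0,"tz":0,"gripper":-0.3},{"wx":0,"wy":0,"wz":0,"tx":1,"ty":0,"tz":0,"gripper":-0.3}]' 25; done; python3 gap.py
```

```text
time_s: 6.43
tool_pos: [0.4687, -0.0314, 0.0326]
tool_rot: [180.0, 0.0, 75.5]
force: [3.6, -2.9, -4.8]
grip_width: 0.0396
grasp_force: 25.0
time_s: 6.68
tool_pos: [0.469, -0.0301, 0.0326]
tool_rot: [179.9, 0.0, 75.6]
force: [4.4, -2.3, -6.5]
grip_width: 0.0393
grasp_force: 25.0
time_s: 6.93
tool_pos: [0.4692, -0.0291, 0.0326]
tool_rot: [179.9, 0.0, 75.6]
force: [5.0, -2.8, -5.2]
grip_width: 0.0394
grasp_force: 25.0
top ledger edge [0.1288 0.1298 0.1297 0.1291 0.1295 0.1306 0.1374 0.1475 0.1547 0.1544] blade s pct [0.1283 0.1517 0.1584] 143
[None, 0.1305] [0, 0.94]
scene ledger edge [0.1344 0.1339 0.1327 0.1316 0.1363 0.1338 0.1325 0.1337 0.1348 0.1346] blade s pct [0.1258 0.1405 0.1577] 111
[None, 0.1288] [0, 0.89]
tcp s 0.08534853002524419 face by tool 0.12734853002524418
```

```bash
for i in 1 2; do python3 -m creep '[{"wx":0,"wy":0,"wz":0,"tx":0.4,"ty":-0.3,"tz":0,"gripper":-0.3},{"wx":0,"wy":0,"wz":0,"tx":0.7,"ty":-0.3,"tz":0,"gripper":-0.3},{"wx":0,"wy":0,"wz":0,"tx":1,"ty":-0.3,"tz":0,"gripper":-0.3}]' 25; done; python3 gap.py
```

```text
time_s: 7.48
tool_pos: [0.4695, -0.0282, 0.0326]
tool_rot: [179.9, -0.0, 75.6]
force: [5.4, -2.9, -8.1]
grip_width: 0.0393
grasp_force: 25.0
time_s: 7.73
tool_pos: [0.4696, -0.0276, 0.0325]
tool_rot: [179.9, 0.0, 75.6]
force: [5.7, -5.0, -7.8]
grip_width: 0.0396
grasp_force: 25.0
top ledger edge [0.1288 0.1286 0.131  0.1291 0.1295 0.1334 0.1408 0.1505 0.1544 0.1573] blade s pct [0.1281 0.1518 0.1585] 163
[None, 0.1278] [0, 0.6]
scene ledger edge [0.1371 0.135  0.1373 0.136  0.1324 0.1359 0.1339 0.1348 0.1339 0.1338] blade s pct [0.1268 0.1411 0.1562] 95
[0.1308, 0.1325] [0.44, 0.76]
tcp s 0.08680839447062133 face by tool 0.12880839447062134
```

```bash
for i in 1 2; do python3 -m creep '[{"wx":0,"wy":0,"wz":0,"tx":0,"ty":0,"tz":0,"gripper":1},{"wx":0,"wy":0,"wz":0,"tx":0,"ty":0,"tz":0,"gripper":1},{"wx":0,"wy":0,"wz":0,"tx":0,"ty":0,"tz":0,"gripper":1},{"wx":0,"wy":0,"wz":0,"tx":0,"ty":0,"tz":0,"gripper":1},{"wx":0,"wy":0,"wz":0,"tx":0,"ty":0,"tz":0,"gripper":1}]'; done
python3 -m creep '[{"wx":0,"wy":0,"wz":0,"tx":0,"ty":0,"tz":-10,"gripper":1},{"wx":0,"wy":0,"wz":0,"tx":0,"ty":0,"tz":-30,"gripper":1},{"wx":0,"wy":0,"wz":0,"tx":0,"ty":0,"tz":-65,"gripper":1},{"wx":0,"wy":0,"wz":0,"tx":0,"ty":0,"tz":-105,"gripper":1},{"wx":0,"wy":0,"wz":0,"tx":0,"ty":0,"tz":-145,"gripper":1}]'
python3 -m creep '[{"wx":0,"wy":0,"wz":0,"tx":-35,"ty":0,"tz":-15,"gripper":1},{"wx":0,"wy":0,"wz":0,"tx":-70,"ty":0,"tz":-30,"gripper":1},{"wx":0,"wy":0,"wz":0,"tx":-105,"ty":0,"tz":-40,"gripper":1},{"wx":0,"wy":0,"wz":0,"tx":-140,"ty":0,"tz":-40,"gripper":1},{"wx":0,"wy":0,"wz":0,"tx":-160,"ty":0,"tz":-40,"gripper":1}]'
python3 gap.py;python3 - <<'E'
import cv2,glob
f=sorted(glob.glob('pics/gap_*'),key=lambda x:float(x.split('_')[-1][:-4]))
t=cv2.imread([x for x in f if '_top_' in x][-1])[190:320,190:350]; s=cv2.imread([x for x in f if '_scene_' in x][-1])[110:240,210:370]
cv2.imwrite('pics/c4.png',cv2.resize(cv2.hconcat([t,s]),(800,325),interpolation=cv2.INTER_CUBIC))
E
```

```text
time_s: 8.45
tool_pos: [0.4692, -0.0263, 0.0328]
tool_rot: [180.0, -0.0, 75.6]
force: [0.1, 0.5, 0.4]
grip_width: 0.0652
grasp_force: 0.0
time_s: 8.87
tool_pos: [0.4688, -0.0268, 0.0326]
tool_rot: [180.0, 0.0, 75.6]
force: [0.1, 0.7, 0.0]
grip_width: 0.0862
grasp_force: 0.0
time_s: 9.28
tool_pos: [0.4681, -0.0263, 0.1795]
tool_rot: [-180.0, -0.0, 75.6]
force: [1.7, -0.9, 0.2]
grip_width: 0.087
grasp_force: 0.0
time_s: 9.7
tool_pos: [0.4278, -0.186, 0.2193]
tool_rot: [179.9, 0.1, 75.3]
force: [-0.5, -0.5, -0.7]
grip_width: 0.0868
grasp_force: 0.0
top ledger edge [0.1288 0.1298 0.1309 0.1301 0.13   0.1306 0.1304 0.1303 0.1303 0.1301] blade s pct [0.1239 0.1335 0.1573] 269
[0.128, 0.1324] [0.83, 0.97]
scene ledger edge [0.136  0.1335 0.1347 0.1345 0.1346 0.1343 0.1333 0.1334 0.1343 0.134 ] blade s pct [0.1268 0.1426 0.1565] 99
[0.1279, 0.1305] [0.71, 0.73]
tcp s -0.07097667428272496 face by tool -0.028976674282724955
```

View pics/c4.png

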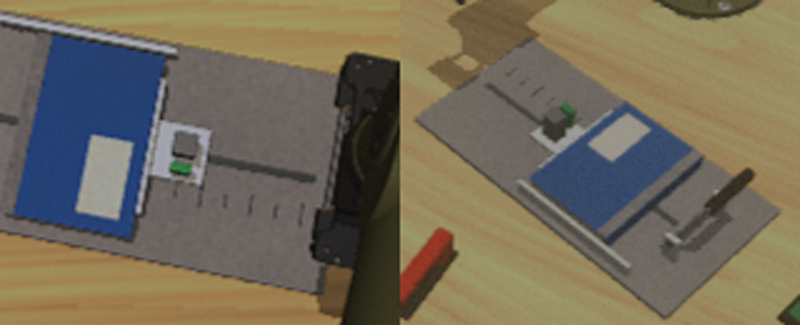

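The white blade lies against the blue ledger's edge (left crop x≈150–165, y 80–210) and the green button is out (180,168). The ledger has moved about 1 mm. Next is the bail: I'll go over it and push it from behind with the fingers shut.

```bash
for i in 1 2 3; do python3 -m creep '[{"wx":0,"wy":0,"wz":0,"tx":35,"ty":0,"tz":-2,"gripper":-1},{"wx":0,"wy":0,"wz":0,"tx":70,"ty":0,"tz":-4,"gripper":-1},{"wx":0,"wy":0,"wz":0,"tx":105,"ty":0,"tz":-6,"gripper":-1},{"wx":0,"wy":0,"wz":0,"tx":140,"ty":0,"tz":-8,"gripper":-1},{"wx":0,"wy":0,"wz":0,"tx":175,"ty":0,"tz":-10,"gripper":-1}]' 20; done
python3 - <<'E'
from h import *
snap('top'); 
for q in ['bar','hinge']: print(q,nets.place_of(q,'top')[:1])
snap('scene'); 
for q in ['bar','hinge']: print(q,nets.place_of(q,'scene')[:1])
print(tool([.556,.325,.135]))
E
```

```text
time_s: 10.42
tool_pos: [0.4725, -0.0089, 0.2279]
tool_rot: [180.0, 0.0, 75.7]
force: [0.5, -0.1, -0.3]
grip_width: 0.0616
grasp_force: 0.0
time_s: 10.83
tool_pos: [0.5156, 0.1606, 0.2381]
tool_rot: [180.0, -0.0, 75.7]
force: [0.4, -0.9, -0.2]
grip_width: 0.0282
grasp_force: 0.0
time_s: 11.25
tool_pos: [0.5588, 0.3299, 0.2477]
tool_rot: [-180.0, -0.0, 75.7]
force: [0.3, -0.6, 0.8]
grip_width: 0.0019
grasp_force: 0.0
bar [{'point': [0.5399, 0.2689, 0.1569], 'confidence': 0.55}]
hinge [{'point': [0.5334, 0.2323, 0.0554], 'confidence': 0.73}]
bar [{'point': [0.5434, 0.2715, 0.1558], 'confidence': 0.6}]
hinge [{'point': [0.5356, 0.2316, 0.0542], 'confidence': 0.64}]
[ -1.98789967  -2.92096326 112.52759009]
```

```bash
python3 -m creep '[{"wx":0,"wy":0,"wz":0,"tx":0,"ty":-2,"tz":25,"gripper":-1},{"wx":0,"wy":0,"wz":0,"tx":0,"ty":-2,"tz":55,"gripper":-1},{"wx":0,"wy":0,"wz":0,"tx":0,"ty":-2,"tz":80,"gripper":-1},{"wx":0,"wy":0,"wz":0,"tx":0,"ty":-2,"tz":100,"gripper":-1},{"wx":0,"wy":0,"wz":0,"tx":0,"ty":-2,"tz":110,"gripper":-1}]' 20; for i in 1 2; do python3 -m creep '[{"wx":0,"wy":0,"wz":0,"tx":-8,"ty":0,"tz":0,"gripper":-1},{"wx":0,"wy":0,"wz":0,"tx":-16,"ty":0,"tz":0,"gripper":-1},{"wx":0,"wy":0,"wz":0,"tx":-24,"ty":0,"tz":0,"gripper":-1},{"wx":0,"wy":0,"wz":0,"tx":-32,"ty":0,"tz":0,"gripper":-1},{"wx":0,"wy":0,"wz":0,"tx":-40,"ty":0,"tz":0,"gripper":-1}]' 20; done
python3 - <<'E'
from h import *
snap('scene','b5.png'); 
for c in ['scene','top']:
    if c=='top': snap(c)
    print(nets.place_of('bar',c)[:1])
cv2.imwrite('pics/b5c.png',cv2.resize(cv2.imread('pics/b5.png')[100:260,220:420],(800,600)))
E
```

```text
time_s: 11.97
tool_pos: [0.5572, 0.3238, 0.1349]
tool_rot: [-179.9, 0.2, 75.4]
force: [-0.1, -0.7, -0.3]
grip_width: 0.001
grasp_force: 0.0
time_s: 12.38
tool_pos: [0.5486, 0.2881, 0.1392]
tool_rot: [179.9, -0.1, 75.5]
force: [0.3, 1.3, 1.1]
grip_width: 0.0004
grasp_force: 0.9
time_s: 12.8
tool_pos: [0.5375, 0.2486, 0.1373]
tool_rot: [-180.0, 0.0, 75.6]
force: [0.2, 0.4, 1.1]
grip_width: 0.0004
grasp_force: 0.3
[]
[{'point': [0.5281, 0.2205, 0.1634], 'confidence': 0.44}]
```

View pics/b5c.png

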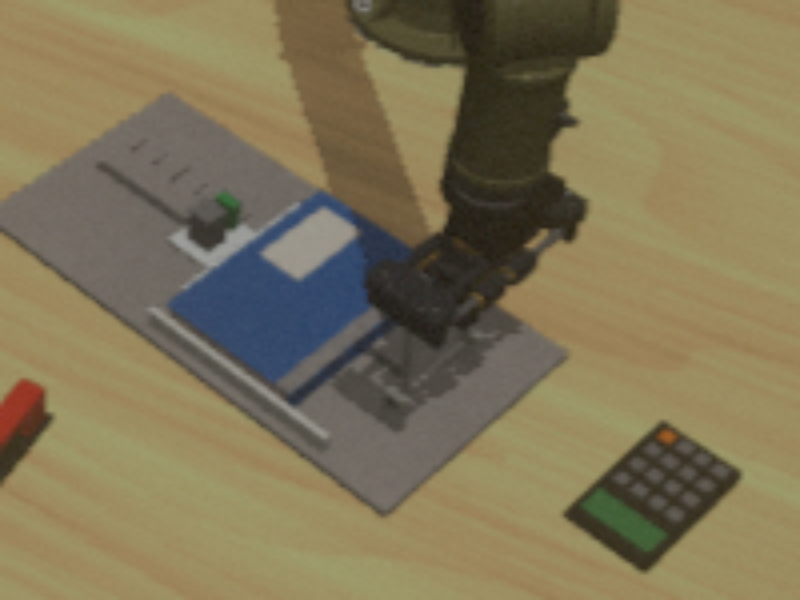

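The bail's rods now stand just past upright under the gripper (about 400,370 in the crop). I'll push a little more, then back off.

```bash
python3 -m creep '[{"wx":0,"wy":0,"wz":0,"tx":-5,"ty":0,"tz":0,"gripper":-1},{"wx":0,"wy":0,"wz":0,"tx":-10,"ty":0,"tz":0,"gripper":-1},{"wx":0,"wy":0,"wz":0,"tx":-15,"ty":0,"tz":0,"gripper":-1},{"wx":0,"wy":0,"wz":0,"tx":-20,"ty":0,"tz":0,"gripper":-1},{"wx":0,"wy":0,"wz":0,"tx":-20,"ty":0,"tz":0,"gripper":-1}]' 20; python3 -m creep '[{"wx":0,"wy":0,"wz":0,"tx":20,"ty":0,"tz":0,"gripper":-1},{"wx":0,"wy":0,"wz":0,"tx":40,"ty":0,"tz":-10,"gripper":-1},{"wx":0,"wy":0,"wz":0,"tx":65,"ty":0,"tz":-35,"gripper":-1},{"wx":0,"wy":0,"wz":0,"tx":85,"ty":0,"tz":-60,"gripper":-1},{"wx":0,"wy":0,"wz":0,"tx":105,"ty":0,"tz":-90,"gripper":-1}]'; for i in 1 2 3 4; do python3 -m creep '[{"wx":0,"wy":0,"wz":0,"tx":4,"ty":0,"tz":-2,"gripper":-1},{"wx":0,"wy":0,"wz":0,"tx":8,"ty":0,"tz":-4,"gripper":-1},{"wx":0,"wy":0,"wz":0,"tx":10,"ty":0,"tz":-5,"gripper":-1},{"wx":0,"wy":0,"wz":0,"tx":10,"ty":0,"tz":-5,"gripper":-1},{"wx":0,"wy":0,"wz":0,"tx":10,"ty":0,"tz":-5,"gripper":-1}]' >/dev/null; done
python3 gap.py
python3 - <<'E'
from h import *
snap('scene','b6.png'); print(nets.place_of('bar','scene')[:1])
snap('top','t6.png'); print(nets.place_of('bar','top')[:1])
a=cv2.imread('pics/b6.png')[100:260,220:420];b=cv2.imread('pics/t6.png')[170:330,130:330]
cv2.imwrite('pics/b6c.png',cv2.resize(cv2.hconcat([a,b]),(800,320)))
print(get_obs()['tool_pos'],get_obs()['time_s'])
E
```

```text
time_s: 13.42
tool_pos: [0.5328, 0.2287, 0.1373]
tool_rot: [180.0, 0.1, 75.5]
force: [0.6, 0.1, -0.9]
grip_width: 0.0002
grasp_force: 0.0
time_s: 13.83
tool_pos: [0.5585, 0.3324, 0.2274]
tool_rot: [-179.9, 0.1, 75.6]
force: [1.0, 1.0, 0.6]
grip_width: 0.0005
grasp_force: 0.0
top ledger edge [0.1287 0.1294 0.1308 0.1301 0.1302 0.1306 0.1304 0.1304 0.1303 0.1301] blade s pct [0.1239 0.1293 0.1564] 259
[0.1282, 0.1307] [0.83, 0.72]
scene ledger edge [0.1341 0.1334 0.1342 0.135  0.1354 0.1337 0.1324 0.1346 0.1332 0.1367] blade s pct [0.1275 0.1466 0.1576] 104
[0.1298, 0.1285] [0.71, 0.56]
tcp s 0.4971663911752371 face by tool 0.5391663911752371
[{'point': [0.5052, 0.121, 0.051], 'confidence': 0.54}]
[{'point': [0.5031, 0.1252, 0.0476], 'confidence': 0.86}]
[0.56894433 0.37065424 0.24748891] 16.0
```

View pics/b6c.png

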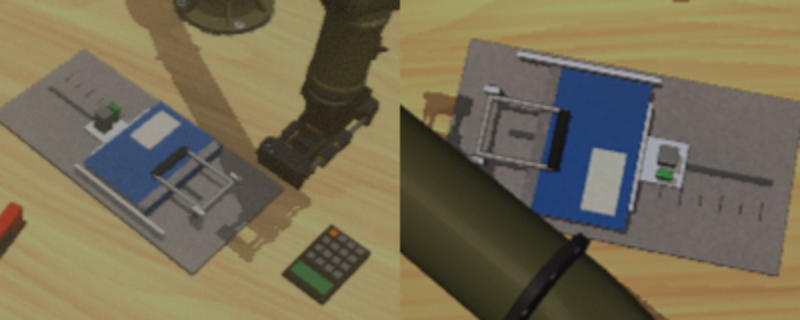

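The black bar lies on the ledger's cover (left crop 170,160; right crop 558,140) at z≈0.05 m. The guide is snug, the button is out and the arm is clear of everything. I'll let things settle briefly, then hand in.

```bash
for i in 1 2; do python3 -m creep '[{"wx":0,"wy":0,"wz":0,"tx":0,"ty":0,"tz":0,"gripper":-1},{"wx":0,"wy":0,"wz":0,"tx":0,"ty":0,"tz":0,"gripper":-1},{"wx":0,"wy":0,"wz":0,"tx":0,"ty":0,"tz":0,"gripper":-1},{"wx":0,"wy":0,"wz":0,"tx":0,"ty":0,"tz":0,"gripper":-1},{"wx":0,"wy":0,"wz":0,"tx":0,"ty":0,"tz":0,"gripper":-1}]'>/dev/null; done; python3 -c "
from cell import env
print(env.sign_off())"
```

```text
the job is handed in; nothing more can be done
None
```

The job is handed in, though no verdict came back: the last pictures show the guide locked snug against the ledger (which moved about 1 mm), the button out, the bail's bar on the cover, and the arm clear of everything; it never went near the mug, calculator or stapler.

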